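# Dead-end check of a hand test pump

### The arm

A 6-joint arm with a two-finger parallel gripper is mounted at the origin on the work surface. World frame = base frame: x ahead of the robot, y to its left, z up, the work surface at z = 0. Lengths are in mm, angles in rad, forces in N, time in s.
With the tool pointing down it reaches from about 275 to 1000 mm from the base axis. Payload 8.4 kg.
Tool frame: the origin (TCP) lies at the very end of the fingers, on their centre line; the grasp point (between the pads) lies 19 mm behind it; z points along the fingers, y is the direction in which the jaws open and shut (so a half turn about z gives the same grasp; the last joint's range is limited). The gripper opens to 85 mm and grips with 20 to 120 N. Pads are 22 mm wide; open, the fingers measure 114 mm over their backs; the gripper's body (76 mm by 85 mm) begins 54 mm behind the grasp point. The pads swing forward as they close: fully open they stand 13 mm farther back than shut.
Start: joints at [1.136, 0.353, 1.633, -0, 1.155, -0.002], TCP at [262.133, 567.375, 231.281] pointing down, gripper open.
Joint ranges: [-2.63, 2.63], [-0.92, 2.1], [0.06, 2.66], [-1.3, 4.44], [0, 2.69], [-3.02, 3.02]. Speed limits (rad/s): [2.22, 2.22, 2.79, 3.14, 3.14, 3.14].

### API

Orientations are given as [roll, pitch, yaw] about the fixed x, y, z axes, in that order (R = Rz(yaw) Ry(pitch) Rx(roll)).
In Python, from rig import r gives the robot as it stands.
- The arm moves only by the tool move_arm, never from a script. Its argument "increments" is a list of rows, each an object of numbers: "tx", "ty", "tz": the shift along the tool's x, y, z in cm; "rx", "ry", "rz": the turn, a rotation vector about the tool's x, y, z in degrees; "gripper": the gripper's target within -1 to 1 (fully open at 1, half-way at 0, shut at -1). A call has 1 to 12 rows; each row shifts and turns the commanded pose from where the row before left it, along the tool's axes as they then stand; what a row does not reach is not made up. A row lasts 1/10 s, in which the tool goes at most 50 mm and 8.59 degrees, less where a joint would pass 70% of its speed; a pose out of reach is approached as far as the arm can. A call is refused whole if a number of a shift passes 5 or a number of a turn 8.59, either way. A call with a gripper value outside its range is refused whole. The fingers move at their own pace and stop on an object; "squeeze" is the grip in N (left out, the last holds). Time passes only in rows, so rows that do not move let the fingers close. It gives the time, the measured TCP pose, the force and the opening at its end, in the units of the state.
- r.sense(): the state, without advancing time (a new reading comes with each control period).
- r.grab_frame(name): name is "side" or "top" or "wrist"; returns (picture, depth): 400x640x3 uint8, red, green, blue; 400x640 float32, mm along the optical axis (not along the pixel's ray), 0 where there is no reading.
- r.camera_model(name): a dict with "fx", "fy", "cx", "cy" (pixels), "R" (3x3) and "t" (3): a world point X has camera coordinates R X + t; the wrist camera has in their place "hand_eye" (4x4, takes a point from camera to tool coordinates, whose origin is the TCP and whose axes are the flange's). Camera axes: x right, y down, z forward; pixel columns grow to the right and rows downward; lengths in mm; the calibration is good to about 2 mm. A picture is of the moment at which its call begins: read the wrist's pose just before it. camera_model takes no time and is no camera call.
- r.sign_off(): hands the job in, once; it reports no verdict.
Trained networks look in the newest picture that a camera, given by its name, has taken for a name from the list of things; names that differ only in an ending like _2 or _b are one class to them, and where a whole thing is asked for, a point or a joint stands for the part that bears it (a point fixed in the world has none). Each returns a list of dicts, best first, with "confidence" (0 to 1); they miss things now and then, are a little off and sometimes report something else, mostly with a low value. They report only what shows in the picture. A call takes as long as a camera call.
- r.cut_out(query, camera): "mask" (400x640 bool, what is visible of it) and "bbox" ([left, top, right, bottom] in pixels, round what is visible of it).
- r.place_of(query, camera): "location" ([row, column] in pixels: a listed point, or the origin of a listed thing).
The state is a dict: "clock": time; "qpos": joint angles; "qvel": joint speeds; "joint_efforts": joint torques, N m; "eef_pos": TCP position; "tcp_rot": TCP orientation; "contact_force": force on the tool from outside, world axes, zero at the start; "wrist_torque": the same for the moment, N m; "opening": opening from 0.0 (shut) to 1.0 (fully open).
Only numpy, scipy, OpenCV 4.12 (cv2) and the standard library are available. Lean on these libraries where they do the work, as an engineer would, in place of code of your own. Each camera call takes 0.05 s, during which the arm holds its last target. There are 200 camera calls.

### The job

Check the hand pump on the calibration bench. First push its vent tap fully shut with the fingertips, then press the hand lever in from outside with the backs of the fingers until it comes up against its stop, short of the fixed grip bar, without forcing it. Do not pinch the tap or the lever, keep off the bar, leave the loose things alone, and finish while still holding the lever in against its stop.

Things in the scene. Friction and masses are not known exactly. Their poses are not given: they have to be found in the camera images.
- pump: Grey hand pump bolted to the bench. Origin on the bench. Own axes, mm: block x -45 to 45, y -60 to 40, top at z 112; base plate x -80 to 80, y -100 to 80, 12 thick. +y runs along the grip bar, away from the block; -x faces roughly to the robot. Plugged outlet to y -94 (z 45 to 75), barrel to x 95 (z to 80). Vent tap axis at (0, -20); lever pivot at (-30, 58, 100).
- bar_root (a point): Root of the fixed grip bar, on its axis: round bar 22 mm thick, 100 mm above the bench, running 165 mm from here along pump +y (pump x = 12, y = 38 to 203 mm). The lever closes towards it. Not to be touched.
- lever_pad (a point): Centre of the outer black pad of the lever, 115 mm long, 26 mm tall, 47 to 162 mm from the pivot: the part to press on. The like pad on the lever's other side, facing the bar, is not to be touched (that would be pinching). Axes as lever_press.
- pump_lever (a joint): Angle of the flat hand lever about its vertical pivot, rad. 0 = out, splayed 0.33 rad from pump +y towards -x; grows as it is pressed towards the bar (clockwise from above) to its stop at 0.30, where about 25 mm stay free between lever and bar. A spring returns it: at the press point 3 N start it, 8 N bring it to the stop.
- lever_press (a point): Point on the lever's outer face (away from the bar), 115 mm from the pivot and 11 mm out from the lever's centre line, 100 mm above the bench; moves with the lever. +y runs along the lever away from the pivot, +x is the way to press. Lever: 162 mm long from the pivot, 19 mm thick over its pads, 87 to 113 mm above the bench, under it only bench and base plate.
- vent_tap (a joint): Angle of the vent tap's handle about its vertical axis at pump (0, -20) mm. 0 = wide open, handle pointing along pump -y; grows clockwise seen from above; 1.5 = fully shut (stop), handle nearly along pump -x. Stays where it is left; about 3 N at the handle's end turns it. Starts between 0 and 0.5.
- vent_push (a point): Point on the vent handle's pushing face (trailing side: pump +x side when open), 48 mm from the tap's axis, 133 mm above the bench; moves with the handle. -x is the way to push, -y runs along the handle to its free end. The leading face is not to be touched (pinching). Paddle 63 mm long from the axis, 10 mm thick, 123 to 143 mm above the bench.
- adapter: Loose brass adapter, 32 mm wide, 42 mm tall, standing beyond the bar. Origin: centre of its underside. Bystander.
- spanner: Loose steel spanner 160 mm long lying beside the pump's outlet end. Origin under its middle. Bystander.
- meter: Loose yellow hand meter 150 x 75 x 32 mm lying flat. Origin under its centre. Bystander.
- dial_gauge: Loose black dial gauge, 72 mm across, 30 mm thick, lying face up with its stem to its own -x. Origin under its centre. Bystander.
- sealant_jar: Loose jar 48 mm across, 55 mm tall. Origin under its centre. Bystander.
- screwdriver: Loose screwdriver 170 mm long lying down. Origin under its middle. Bystander.
- parts_dish: Loose steel dish 80 mm across, 28 mm tall. Origin under its centre. Bystander.

How it is judged:
By the outcome, as a careful person would: the job done as asked, in the order asked, and still so for the second after the job is handed in, while the arm keeps its last pose, push and grip.
It also fails if it takes over 45 s, if anything falls off the work surface, if the arm or the gripper's body presses on something with over 40 N, if the wrist force passes 120 N, or if a joint passes its speed limit or range.

## Working session

There is one attempt and no reset: what is moved stays moved. The work goes in short steps, Python scripts to look and compute and a tool call to move; the robot and the scene stay as the last step left them, time stands still between calls to the robot, and variables do not carry over. Pictures are saved under pics/ and viewed, about 8 in all and at most 12, crops included, and the job is handed in when it is done.

Besides the shell and the picture viewer there is one more tool, called after ">>>" as name([rows], argument=value, ...), one row to a line, values as JSON. move_arm: Moves the arm, as the interface text tells. Its arguments: {"type":"object","properties":{"increments":{"type":"array","items":{"type":"object","properties":{"tx":{"type":"number"},"ty":{"type":"number"},"tz":{"type":"number"},"rx":{"type":"number"},"ry":{"type":"number"},"rz":{"type":"number"},"gripper":{"type":"number"}}}},"squeeze":{"type":"number"}},"required":["increments"]}

```bash
ls; mkdir -p pics
cat > h.py <<'E'
import numpy as np, cv2
from rig import r
from scipy.spatial.transform import Rotation as Ro
def px2w(cam,row,col,depth):
    m=r.camera_model(cam); 
    c=np.array([(col-m['cx'])/m['fx'],(row-m['cy'])/m['fy'],1])*depth
    return np.array(m['R']).T@(c-np.array(m['t']))
def px2z(cam,row,col,z):
    m=r.camera_model(cam); R=np.array(m['R']); o=-R.T@np.array(m['t'])
    d=R.T@np.array([(col-m['cx'])/m['fx'],(row-m['cy'])/m['fy'],1])
    return o+d*(z-o[2])/d[2]
def w2px(cam,X):
    m=r.camera_model(cam); c=np.array(m['R'])@np.array(X,float)+np.array(m['t'])
    return c[1]/c[2]*m['fy']+m['cy'], c[0]/c[2]*m['fx']+m['cx']
def save(name,im): cv2.imwrite('pics/'+name,im[:,:,::-1])
E
python3 - <<'E'
from h import *
print(r.sense())
Z={'pump':0,'bar_root':100,'lever_pad':100,'lever_press':100,'vent_push':133,'adapter':0,'spanner':0,'meter':0,'dial_gauge':0,'sealant_jar':0,'screwdriver':0,'parts_dish':0}
for cam in ['top','side']:
    im,d=r.grab_frame(cam); save(cam+'0.png',im); np.save(cam+'0.npy',d)
    for q,z in Z.items():
        for o in r.place_of(q,cam)[:2]:
            a=o['location']; print(cam,q,round(o['confidence'],2),np.round(a),px2z(cam,*a,z).round(0))
E
```

```text
pics
{'clock': 0.0, 'qpos': array([ 1.13557315e+00,  3.53684412e-01,  1.63417285e+00, -6.76329989e-06,
        1.15519726e+00, -2.40587514e-03]), 'qvel': array([-0.00110732,  0.00103137, -0.00023697, -0.00039741,  0.00228676,
       -0.0012368 ]), 'joint_efforts': array([ 7.72025669e-04, -6.05261564e+01, -3.42067409e+01, -3.20624747e-05,
        9.54378425e-03,  5.16747707e-05]), 'eef_pos': array([261.9379089 , 566.910904  , 230.52247097]), 'tcp_rot': array([-3.14013077e+00,  2.66647999e-06,  2.70877809e+00]), 'contact_force': array([ 0.02353124,  0.40925004, -0.16761905]), 'wrist_torque': array([ 0.01982636,  0.00204397, -0.01046438]), 'opening': 1.0035402288131174}
top pump 0.93 [180. 322.] [613. -64.   0.]
top bar_root 0.71 [177. 322.] [604. -63. 100.]
top bar_root 0.65 [162. 313.] [646. -41. 100.]
top lever_pad 0.58 [192. 263.] [567.  98. 100.]
top lever_press 0.67 [188. 258.] [576. 112. 100.]
top vent_push 0.65 [173. 348.] [ 608. -133.  133.]
top adapter 0.66 [147. 284.] [716.  45.   0.]
top adapter 0.3 [187. 261.] [595. 116.   0.]
top spanner 0.71 [186. 384.] [ 593. -247.    0.
[... 403 characters left out ...]
er_pad 0.49 [175. 303.] [563.  84. 100.]
side lever_press 0.61 [172. 299.] [559. 105. 100.]
side vent_push 0.73 [208. 340.] [ 560. -150.  133.]
side vent_push 0.45 [200. 348.] [ 608. -137.  133.]
side adapter 0.52 [182. 336.] [706.  54.   0.]
side spanner 0.66 [247. 359.] [ 580. -252.    0.]
side spanner 0.17 [312. 333.] [ 345. -406.    0.]
side meter 0.7 [166. 229.] [395. 380.   0.]
side dial_gauge 0.71 [311. 328.] [ 334. -396.    0.]
side sealant_jar 0.72 [152. 273.] [589. 345.   0.]
side sealant_jar 0.31 [322. 391.] [ 479. -544.    0.]
side screwdriver 0.49 [274. 416.] [ 670. -456.    0.]
side parts_dish 0.7 [187. 339.] [698.  26.   0.]
side parts_dish 0.66 [322. 391.] [ 479. -545.    0.]
```

View pics/top0.png

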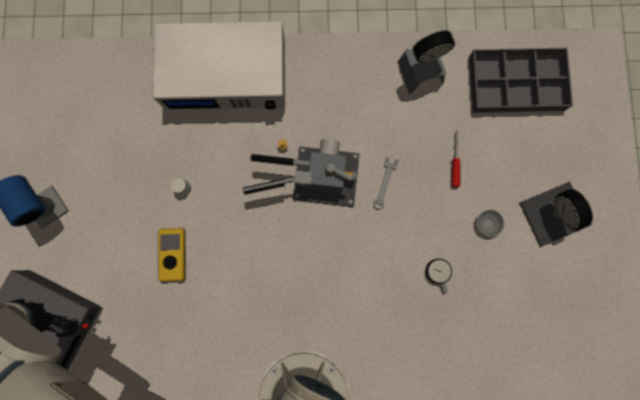

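View pics/side0.png

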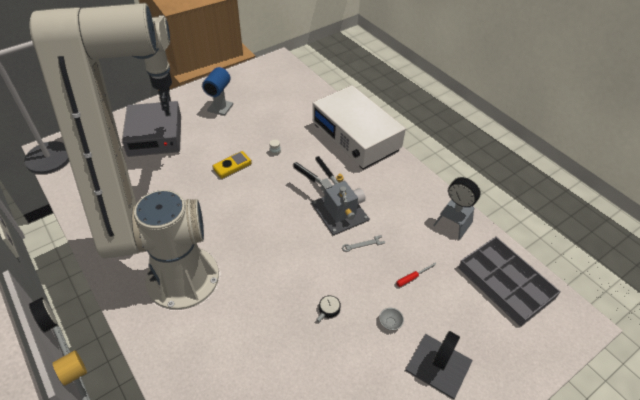

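The pump stands near (615,-64) with the bar running roughly to +y (left in the top view). The bar is at about (255-295, 160) px and the lever at about (245-295, 187). The adapter is beyond the bar at (282,146), the spanner is at (386,183), and nothing stands near the lever on the robot side. I'll raise the arm, turn the tool and get a closer look with the wrist camera.

>>> move_arm([
  {"tz": -3, "rz": 8.15, "gripper": -1},
  {"tz": -3, "rz": 8.15},
  {"tz": -3, "rz": 8.15},
  {"tz": -3, "rz": 8.15},
  {"tz": -3, "rz": 8.15},
  {"tz": -3, "rz": 8.15},
  {"tz": -3, "rz": 8.15},
  {"tz": -3, "rz": 8.15},
])

```text
invalid input
```

Run:
```python
from h import *
m=r.camera_model('wrist'); print(np.round(m['hand_eye'],3), m['fx'],m['fy'],m['cx'],m['cy'])
s=r.sense(); print(s['eef_pos'],s['tcp_rot'],s['opening'])
```

```text
[[ 1.00000e-03 -9.52000e-01 -3.05000e-01  7.73260e+01]
 [ 1.00000e+00  1.00000e-03 -0.00000e+00  3.84000e-01]
 [ 0.00000e+00 -3.05000e-01  9.52000e-01 -1.42328e+02]
 [ 0.00000e+00  0.00000e+00  0.00000e+00  1.00000e+00]] 295.8221826356771 295.8221826356771 322.44294505832016 203.10073386618626
[262.12429003 567.36826637 231.27190476] [-3.14154865e+00 -3.66737061e-05  2.70878095e+00] 1.005699539509499
```

>>> move_arm([
  {"tx": 0, "ty": 0, "tz": -2, "rx": 0, "ry": 0, "rz": 8.15, "gripper": -1},
  {"tx": 0, "ty": 0, "tz": -2, "rx": 0, "ry": 0, "rz": 8.15, "gripper": -1},
  {"tx": 0, "ty": 0, "tz": -2, "rx": 0, "ry": 0, "rz": 8.15, "gripper": -1},
  {"tx": 0, "ty": 0, "tz": -2, "rx": 0, "ry": 0, "rz": 8.15, "gripper": -1},
  {"tx": 0, "ty": 0, "tz": -2, "rx": 0, "ry": 0, "rz": 8.15, "gripper": -1},
  {"tx": 0, "ty": 0, "tz": 0, "rx": 0, "ry": 0, "rz": 8.15, "gripper": -1},
  {"tx": 0, "ty": 0, "tz": 0, "rx": 0, "ry": 0, "rz": 8.15, "gripper": -1},
  {"tx": 0, "ty": 0, "tz": 0, "rx": 0, "ry": 0, "rz": 8.15, "gripper": -1},
])

```text
clock: 2.1
eef_pos: [262.1, 567.4, 331.5]
tcp_rot: [3.141, -0.0, 1.565]
contact_force: [0.5, 1.0, -0.2]
opening: 0.001
```

>>> move_arm([
  {"tx": -4.2, "ty": 2.4, "tz": 0, "rx": 0, "ry": 0, "rz": 0, "gripper": -1},
  {"tx": -4.2, "ty": 2.4, "tz": 0, "rx": 0, "ry": 0, "rz": 0, "gripper": -1},
  {"tx": -4.2, "ty": 2.4, "tz": 0, "rx": 0, "ry": 0, "rz": 0, "gripper": -1},
  {"tx": -4.2, "ty": 2.4, "tz": 0, "rx": 0, "ry": 0, "rz": 0, "gripper": -1},
  {"tx": -4.2, "ty": 2.4, "tz": 0, "rx": 0, "ry": 0, "rz": 0, "gripper": -1},
  {"tx": -4.2, "ty": 2.4, "tz": 0, "rx": 0, "ry": 0, "rz": 0, "gripper": -1},
  {"tx": -4.2, "ty": 2.4, "tz": 0, "rx": 0, "ry": 0, "rz": 0, "gripper": -1},
  {"tx": -4.2, "ty": 2.4, "tz": 0, "rx": 0, "ry": 0, "rz": 0, "gripper": -1},
  {"tx": -4.2, "ty": 2.4, "tz": 0, "rx": 0, "ry": 0, "rz": 0, "gripper": -1},
  {"tx": -4.2, "ty": 2.4, "tz": 0, "rx": 0, "ry": 0, "rz": 0, "gripper": -1},
  {"tx": -4.2, "ty": 2.4, "tz": 0, "rx": 0, "ry": 0, "rz": 0, "gripper": -1},
  {"tx": -4.2, "ty": 2.4, "tz": 0, "rx": 0, "ry": 0, "rz": 0, "gripper": -1},
])

```text
clock: 3.3
eef_pos: [550.9, 61.4, 331.5]
tcp_rot: [3.141, -0.0, 1.571]
contact_force: [0.5, 1.0, 0.0]
opening: 0.002
```

```bash
cat >> h.py <<'E'
def wcam():
    s=r.sense(); T=np.eye(4); T[:3,:3]=Ro.from_euler('xyz',s['tcp_rot']).as_matrix(); T[:3,3]=s['eef_pos']
    return T@np.array(r.camera_model('wrist')['hand_eye'])
def wray(T,row,col,z):
    m=r.camera_model('wrist'); d=T[:3,:3]@np.array([(col-m['cx'])/m['fx'],(row-m['cy'])/m['fy'],1])
    return T[:3,3]+d*(z-T[2,3])/d[2]
def wpix(T,X):
    m=r.camera_model('wrist'); c=T[:3,:3].T@(np.array(X,float)-T[:3,3])
    return c[1]/c[2]*m['fy']+m['cy'], c[0]/c[2]*m['fx']+m['cx']
E
python3 - <<'E'
from h import *
s=r.sense(); print(s['clock'],s['eef_pos'],s['tcp_rot'])
T=wcam(); im,d=r.grab_frame('wrist'); save('w1.png',im); np.savez('w1.npz',d=d,T=T,im=im)
for q,z in {'pump':0,'bar_root':100,'lever_pad':100,'lever_press':100,'vent_push':133,'adapter':0,'spanner':0}.items():
    for o in r.place_of(q,'wrist')[:2]:
        a=o['location']; print(q,round(o['confidence'],2),np.round(a),wray(T,*a,z).round(0), d[int(a[0]),int(a[1])])
E
```

```text
3.3 [550.85012111  61.44319932 331.52383552] [ 3.14102377e+00 -2.05410840e-04  1.57065087e+00]
pump 0.93 [234. 367.] [630. -68.   0.] 385.40555
bar_root 0.94 [240. 389.] [644. -33. 100.] 399.31677
lever_pad 0.64 [147. 339.] [572.  94. 100.] 468.3649
lever_press 0.95 [136. 337.] [570. 106. 100.] 463.15244
vent_push 0.6 [236. 384.] [629. -12. 133.] 405.41684
adapter 0.7 [165. 423.] [714.  53.   0.] 470.66965
adapter 0.34 [134. 338.] [577. 101.   0.] 354.07498
```

View pics/w1.png

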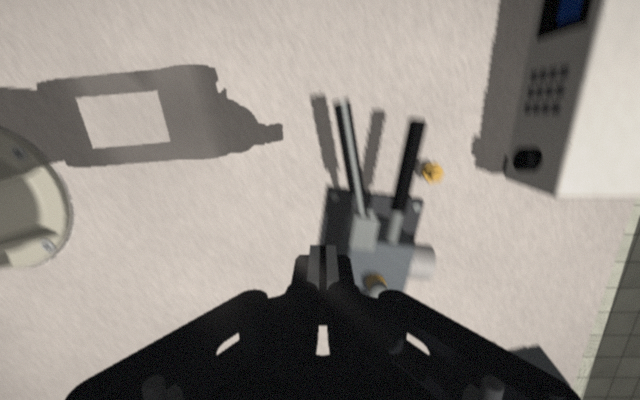

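The wrist view shows the bar at (400-415, 120-240), the lever at (340-365, 100-240) and the adapter at (430,172). The gripper hides the tap near (375,285). I'll shift the arm to -y to bring the tap into view.

>>> move_arm([
  {"tx": -4, "ty": 0, "tz": 0, "rx": 0, "ry": 0, "rz": 0, "gripper": -1},
  {"tx": -4, "ty": 0, "tz": 0, "rx": 0, "ry": 0, "rz": 0, "gripper": -1},
  {"tx": -4, "ty": 0, "tz": 0, "rx": 0, "ry": 0, "rz": 0, "gripper": -1},
  {"tx": 0, "ty": 0, "tz": 0, "rx": 0, "ry": 0, "rz": 0, "gripper": -1},
  {"tx": 0, "ty": 0, "tz": 0, "rx": 0, "ry": 0, "rz": 0, "gripper": -1},
])

```text
clock: 4.2
eef_pos: [550.0, -56.2, 331.4]
tcp_rot: [3.141, -0.0, 1.57]
contact_force: [0.5, 0.7, -0.2]
opening: 0.004
```

Run:
```python
from h import *
s=r.sense(); print(s['clock'],s['eef_pos'],s['tcp_rot'])
T=wcam(); im,d=r.grab_frame('wrist'); save('w2.png',cv2.resize(im[:330,200:600],None,fx=1.8,fy=1.8,interpolation=cv2.INTER_CUBIC)); np.savez('w2.npz',d=d,T=T,im=im)
for q,z in {'pump':0,'bar_root':100,'lever_pad':100,'lever_press':100,'vent_push':133,'adapter':0,'spanner':0}.items():
    for o in r.place_of(q,'wrist')[:2]:
        a=o['location']; print(q,round(o['confidence'],2),np.round(a),wray(T,*a,z).round(0), d[int(a[0]),int(a[1])])
```

```text
4.2 [549.95215909 -56.20301013 331.3954714 ] [ 3.14149450e+00 -3.59384576e-04  1.57049308e+00]
pump 0.73 [170. 371.] [630. -73.   0.] 367.80994
bar_root 0.96 [157. 396.] [644. -37. 100.] 361.85364
lever_pad 0.56 [ 42. 342.] [573.  93. 100.] 338.86438
vent_push 0.84 [236. 366.] [ 606. -131.  133.] 360.46445
adapter 0.59 [ 90. 434.] [719.  49.   0.] 416.0083
spanner 0.97 [263. 350.] [ 600. -243.   -0.] 140.96938
spanner 0.22 [156. 399.] [674. -50.   0.] 361.3546
```

View pics/w2.png

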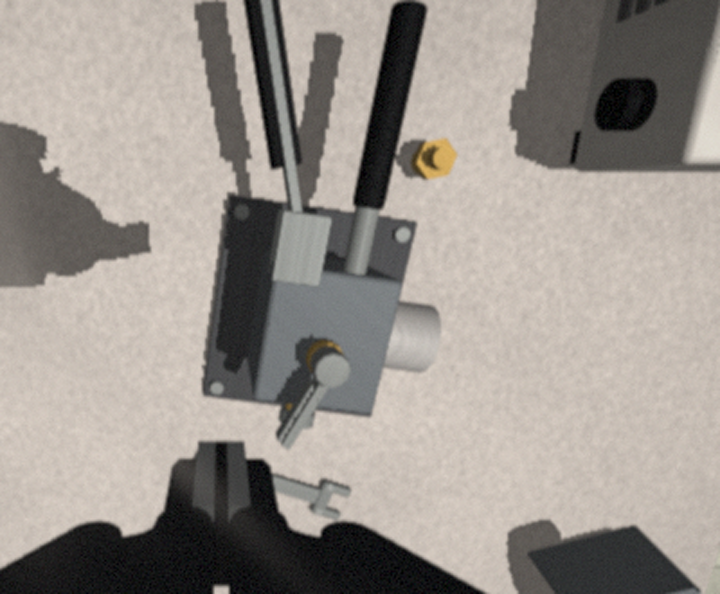

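The pump is clear now. In crop pixels, the tap cap is at (332,368), with its handle pointing down-left to (287,440). The block top corners are at about (371,415), (255,400) and (402,278), the bar runs (362,240) to (405,20), and the lever runs (295,210) to (265,0). The spanner is at about (330,490).

Run:
```python
from h import *
f=np.load('w2.npz'); T=f['T']; d=f['d']
def W(x,y,z): return wray(T,y/1.8,200+x/1.8,z)
m=[((416,222),12,(80,80)),((229,195),12,(-80,80)),((203,394),12,(-80,-100)),((371,415),112,(45,-60)),((402,278),112,(45,40)),((255,400),112,(-45,-60)),((405,14),100,(12,203)),((366,208),100,None),((332,368),145,(0,-20)),((290,440),133,None),((267,4),113,None),((297,208),113,None)]
P=[];Q=[]
for p,z,b in m:
    w=W(*p,z); print(p,z,w.round(1),b, d[int(p[1]/1.8),int(200+p[0]/1.8)])
    if b: P.append(b);Q.append(w[:2])
P=np.array(P,float);Q=np.array(Q)
a=P-P.mean(0);c=Q-Q.mean(0); th=np.arctan2((a[:,0]*c[:,1]-a[:,1]*c[:,0]).sum(),(a*c).sum())
R=np.array([[np.cos(th),-np.sin(th)],[np.sin(th),np.cos(th)]]); t=Q.mean(0)-R@P.mean(0)
print('yaw',th,'origin',t); print((Q-(P@R.T+t)).round(1))
for n,p in dict(tap=(0,-20),pivot=(-30,58),barroot=(12,38),barend=(12,203)).items(): print(n,R@p+t)
for p in [(290,440,133),(267,4,113),(297,208,113)]: print('local',R.T@(W(*p)[:2]-t))
a=d[int(400/1.8),int(200+310/1.8)]; print(a)
u,v=200+310/1.8,400/1.8
```

```text
(416, 222) 12 [7.151e+02 7.000e-01 1.200e+01] (80, 80) 456.55563
(229, 195) 12 [558.2  22.2  12. ] (-80, 80) 450.95126
(203, 394) 12 [ 535.  -153.3   12. ] (-80, -100) 503.71927
(371, 415) 112 [ 661.7 -131.9  112. ] (45, -60) 499.05615
(402, 278) 112 [674.  -31.5 112. ] (45, 40) 461.41974
(255, 400) 112 [ 576.1 -120.1  112. ] (-45, -60) 493.97305
(405, 14) 100 [663.3 127.1 100. ] (12, 203) 315.76324
(366, 208) 100 [649.   13.8 100. ] None 349.61765
(332, 368) 145 [623.3 -84.9 145. ] (0, -20) 344.762
(290, 440) 133 [ 599.9 -142.   133. ] None 362.2855
(267, 4) 113 [578.1 128.4 113. ] None 314.32544
(297, 208) 113 [600.7  14.  113. ] None 347.9038
yaw -0.1310249069089001 origin [626.02174048 -67.045567  ]
[[-0.7 -1.1]
 [ 1.  -0.5]
 [ 1.4  2.5]
 [-1.1  0.5]
 [-1.8  1.8]
 [ 2.6  0.6]
 [-1.2 -5.6]
 [-0.1  2. ]]
tap [623.40873382 -86.8741372 ]
pivot [603.8566045   -5.62320342]
barroot [642.88359526 -30.93908761]
barend [664.4409002  132.64661654]
local [-16.14661715 -77.74743621]
local [-73.04571509 187.51028333]
local [-35.71618876  77.0640377 ]
354.33066
```

>>> move_arm([
  {"tx": -3, "ty": 3, "tz": 0, "rx": 0, "ry": 0, "rz": 0, "gripper": -1},
  {"tx": -3, "ty": 3, "tz": 0, "rx": 0, "ry": 0, "rz": 0, "gripper": -1},
  {"tx": -3, "ty": 3.1, "tz": 0, "rx": 0, "ry": 0, "rz": 0, "gripper": -1},
  {"tx": 0, "ty": 0, "tz": 3, "rx": 0, "ry": 0, "rz": 7.6, "gripper": -1},
  {"tx": 0, "ty": 0, "tz": 3, "rx": 0, "ry": 0, "rz": 7.6, "gripper": -1},
  {"tx": 0, "ty": 0, "tz": 3, "rx": 0, "ry": 0, "rz": 7.7, "gripper": -1},
  {"tx": 0, "ty": 0, "tz": 3, "rx": 0, "ry": 0, "rz": 0, "gripper": -1},
  {"tx": 0, "ty": 0, "tz": 3, "rx": 0, "ry": 0, "rz": 0, "gripper": -1},
  {"tx": 0, "ty": 0, "tz": 0, "rx": 0, "ry": 0, "rz": 0, "gripper": -1},
  {"tx": 0, "ty": 0, "tz": 0, "rx": 0, "ry": 0, "rz": 0, "gripper": -1},
])

```text
clock: 5.6
eef_pos: [641.3, -146.4, 181.5]
tcp_rot: [-3.141, 0.0, 1.171]
contact_force: [-0.0, 0.6, 0.5]
opening: -0.001
```

Run:
```python
from h import *
s=r.sense(); print(s['clock'],s['eef_pos'],s['tcp_rot'])
T=wcam(); im,d=r.grab_frame('wrist'); save('w3.png',im); np.savez('w3.npz',d=d,T=T,im=im)
th=-.131; R=np.array([[np.cos(th),-np.sin(th)],[np.sin(th),np.cos(th)]]); t=np.array([626,-67])
for q,z in {'vent_push':133}.items():
    for o in r.place_of(q,'wrist')[:2]:
        a=o['location']; w=wray(T,*a,z); print(q,round(o['confidence'],2),np.round(a),w.round(0), R.T@(w[:2]-t))
```

```text
5.6 [ 641.25447709 -146.41184981  181.54253936] [-3.14086961e+00  1.15384825e-04  1.17143123e+00]
vent_push 0.76 [225. 268.] [ 608. -131.  133.] [ -9.98677848 -65.44341743]
```

View pics/w3.png

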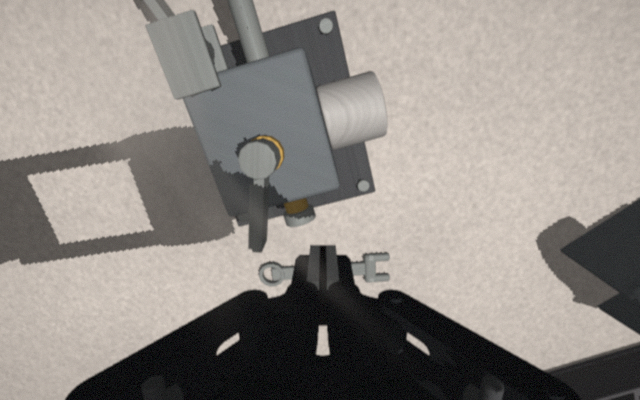

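The handle is parallel to the tool's x axis, as planned. Next I go down to z 124 and close the gap slowly.

>>> move_arm([
  {"tx": 0, "ty": 0, "tz": 2, "rx": 0, "ry": 0, "rz": 0, "gripper": -1},
  {"tx": 0, "ty": 0, "tz": 2, "rx": 0, "ry": 0, "rz": 0, "gripper": -1},
  {"tx": 0, "ty": 0, "tz": 1.7, "rx": 0, "ry": 0, "rz": 0, "gripper": -1},
  {"tx": 0, "ty": 0, "tz": 0, "rx": 0, "ry": 0, "rz": 0, "gripper": -1},
  {"tx": 0, "ty": -0.5, "tz": 0, "rx": 0, "ry": 0, "rz": 0, "gripper": -1},
  {"tx": 0, "ty": -0.5, "tz": 0, "rx": 0, "ry": 0, "rz": 0, "gripper": -1},
  {"tx": 0, "ty": -0.5, "tz": 0, "rx": 0, "ry": 0, "rz": 0, "gripper": -1},
  {"tx": 0, "ty": -0.4, "tz": 0, "rx": 0, "ry": 0, "rz": 0, "gripper": -1},
  {"tx": 0, "ty": 0, "tz": 0, "rx": 0, "ry": 0, "rz": 0, "gripper": -1},
])

```text
clock: 6.6
eef_pos: [623.2, -139.0, 124.8]
tcp_rot: [3.141, -0.0, 1.171]
contact_force: [-0.7, 0.4, 0.6]
opening: -0.001
```

>>> move_arm([
  {"tx": -0.18, "ty": -0.52, "tz": 0, "rx": 0, "ry": 0, "rz": 6, "gripper": -1},
  {"tx": -0.18, "ty": -0.51, "tz": 0, "rx": 0, "ry": 0, "rz": 6, "gripper": -1},
  {"tx": -0.18, "ty": -0.51, "tz": 0, "rx": 0, "ry": 0, "rz": 6, "gripper": -1},
  {"tx": -0.18, "ty": -0.51, "tz": 0, "rx": 0, "ry": 0, "rz": 6, "gripper": -1},
  {"tx": 0, "ty": 0, "tz": 0, "rx": 0, "ry": 0, "rz": 0, "gripper": -1},
])

```text
clock: 7.1
eef_pos: [602.5, -134.7, 124.5]
tcp_rot: [3.141, -0.0, 0.751]
contact_force: [0.0, 0.6, -0.2]
opening: -0.002
```

Run:
```python
from h import *
T=wcam(); im,d=r.grab_frame('wrist'); save('w4.png',im[100:330,150:500])
A=np.array([623.4,-86.9]); s=r.sense(); yaw=s['tcp_rot'][2]
for o in r.place_of('vent_push','wrist')[:2]:
    a=o['location']; w=wray(T,*a,133); v=w[:2]-A; print(round(o['confidence'],2),np.round(a),w.round(0),v@[np.cos(yaw),np.sin(yaw)],v@[np.sin(yaw),-np.cos(yaw)])
print(s['contact_force'])
```

```text
0.87 [268. 298.] [ 595. -125.  133.] -46.94282066678214 8.228304770941172
[ 0.35650985  0.71617364 -0.95243263]
```

View pics/w4.png

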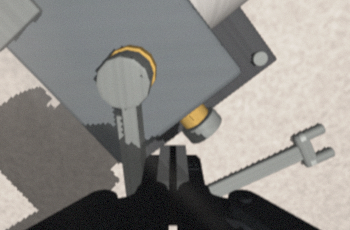

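>>> move_arm([
  {"tx": -0.18, "ty": -0.51, "tz": 0, "rx": 0, "ry": 0, "rz": 6, "gripper": -1},
  {"tx": -0.18, "ty": -0.51, "tz": 0, "rx": 0, "ry": 0, "rz": 6, "gripper": -1},
  {"tx": -0.18, "ty": -0.51, "tz": 0, "rx": 0, "ry": 0, "rz": 6, "gripper": -1},
  {"tx": -0.18, "ty": -0.51, "tz": 0, "rx": 0, "ry": 0, "rz": 6, "gripper": -1},
  {"tx": -0.18, "ty": -0.51, "tz": 0, "rx": 0, "ry": 0, "rz": 6, "gripper": -1},
  {"tx": -0.18, "ty": -0.51, "tz": 0, "rx": 0, "ry": 0, "rz": 6, "gripper": -1},
  {"tx": -0.18, "ty": -0.51, "tz": 0, "rx": 0, "ry": 0, "rz": 6, "gripper": -1},
])

```text
clock: 7.9
eef_pos: [576.3, -108.5, 124.3]
tcp_rot: [3.141, 0.001, 0.018]
contact_force: [-1.5, -2.5, 1.3]
opening: -0.003
```

>>> move_arm([
  {"tx": -0.06, "ty": -0.2, "tz": 0, "rx": 0, "ry": 0, "rz": 2, "gripper": -1},
  {"tx": -0.06, "ty": -0.2, "tz": 0, "rx": 0, "ry": 0, "rz": 2, "gripper": -1},
])

```text
clock: 8.1
eef_pos: [575.1, -104.3, 124.2]
tcp_rot: [3.141, 0.001, -0.049]
contact_force: [-1.9, -3.0, 0.7]
opening: -0.007
```

>>> move_arm([
  {"tx": 0, "ty": -0.15, "tz": 0, "rx": 0, "ry": 0, "rz": 0.5, "gripper": -1},
  {"tx": 0, "ty": -0.15, "tz": 0, "rx": 0, "ry": 0, "rz": 0.5, "gripper": -1},
])

```text
clock: 8.3
eef_pos: [575.2, -101.5, 124.1]
tcp_rot: [3.141, 0.001, -0.066]
contact_force: [-4.8, -9.1, 1.6]
opening: 0.003
```

>>> move_arm([
  {"tx": 0, "ty": -0.15, "tz": 0, "rx": 0, "ry": 0, "rz": 0.5, "gripper": -1},
  {"tx": 0, "ty": -0.15, "tz": 0, "rx": 0, "ry": 0, "rz": 0.5, "gripper": -1},
])

```text
clock: 8.5
eef_pos: [575.0, -100.8, 124.2]
tcp_rot: [3.137, 0.001, -0.083]
contact_force: [-6.0, -22.9, 1.4]
opening: 0.004
```

The force rose to 23 N with almost no motion, so the tap is at its stop. I'll back off and check.

>>> move_arm([
  {"tx": 0, "ty": 0.5, "tz": 0, "rx": 0, "ry": 0, "rz": 0, "gripper": -1},
  {"tx": 0, "ty": 1, "tz": 0, "rx": 0, "ry": 0, "rz": 0, "gripper": -1},
  {"tx": 0, "ty": 2, "tz": 0, "rx": 0, "ry": 0, "rz": 0, "gripper": -1},
  {"tx": 0, "ty": 0, "tz": -4, "rx": 0, "ry": 0, "rz": 0, "gripper": -1},
  {"tx": 0, "ty": 0, "tz": -4, "rx": 0, "ry": 0, "rz": 0, "gripper": -1},
  {"tx": 0, "ty": 0, "tz": -2, "rx": 0, "ry": 0, "rz": 0, "gripper": -1},
  {"tx": 0, "ty": 0, "tz": 0, "rx": 0, "ry": 0, "rz": 0, "gripper": -1},
])

```text
clock: 9.2
eef_pos: [575.1, -133.7, 227.9]
tcp_rot: [3.141, -0.007, -0.085]
contact_force: [0.3, -0.0, 0.9]
opening: 0.0
```

Run:
```python
from h import *
T=wcam(); im,d=r.grab_frame('wrist'); save('w5.png',im); np.savez('w5.npz',d=d,T=T,im=im)
s=r.sense(); print(s['eef_pos'],s['tcp_rot'],s['qpos'],s['contact_force'])
th=-.131; R=np.array([[np.cos(th),-np.sin(th)],[np.sin(th),np.cos(th)]]); t=np.array([626,-67]); A=np.array([0,-20])
ph=1.5; print('expected', A+48*np.array([-np.sin(ph),-np.cos(ph)])-5*np.array([-np.cos(ph),np.sin(ph)]))
for o in r.place_of('vent_push','wrist')[:2]:
    a=o['location']; w=wray(T,*a,133); print(round(o['confidence'],2),np.round(a),w.round(0),R.T@(w[:2]-t))
```

```text
[ 573.90825596 -133.37299323  225.72223463] [ 3.14152239 -0.00348212 -0.08493626] [-2.31141623e-01  3.01362008e-01  1.72038236e+00  4.87219670e-04
  1.11639313e+00  1.42437799e+00] [-0.68327813  0.01564366 -0.75433581]
expected [-47.52607335 -28.38286061]
0.67 [210. 270.] [577. -89. 133.] [-45.98651706 -28.53592329]
```

View pics/w5.png

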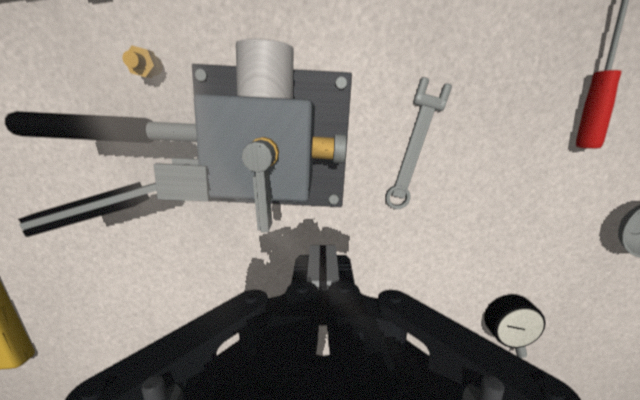

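The tap handle now points almost along pump -x, from (258,155) to (265,228), and its push point is within 2 mm of the fully-shut position. The spanner, adapter and gauge haven't been touched. Next is the lever.

>>> move_arm([
  {"tx": -1, "ty": -3.8, "tz": 0, "rx": 0, "ry": 0, "rz": 0, "gripper": -1},
  {"tx": -1, "ty": -3.8, "tz": 0, "rx": 0, "ry": 0, "rz": 0, "gripper": -1},
  {"tx": -1, "ty": -3.8, "tz": 0, "rx": 0, "ry": 0, "rz": 0, "gripper": -1},
  {"tx": -1, "ty": -3.8, "tz": 0, "rx": 0, "ry": 0, "rz": 0, "gripper": -1},
  {"tx": -1, "ty": -3.8, "tz": 0, "rx": 0, "ry": 0, "rz": 0, "gripper": -1},
  {"tx": -1, "ty": -3.7, "tz": 0, "rx": 0, "ry": 0, "rz": 0, "gripper": -1},
])

```text
clock: 9.9
eef_pos: [531.1, 99.7, 222.5]
tcp_rot: [3.141, 0.003, -0.085]
contact_force: [0.5, -0.5, -0.8]
opening: -0.002
```

>>> move_arm([
  {"tx": 0, "ty": 0, "tz": 0, "rx": 0, "ry": 0, "rz": -8.5, "gripper": -1},
  {"tx": 0, "ty": 0, "tz": 0, "rx": 0, "ry": 0, "rz": -8.5, "gripper": -1},
  {"tx": 0, "ty": 0, "tz": 0, "rx": 0, "ry": 0, "rz": -8.5, "gripper": -1},
  {"tx": 0, "ty": 0, "tz": 0, "rx": 0, "ry": 0, "rz": -8.5, "gripper": -1},
  {"tx": 0, "ty": 0, "tz": 0, "rx": 0, "ry": 0, "rz": -8.5, "gripper": -1},
  {"tx": 0, "ty": 0, "tz": 0, "rx": 0, "ry": 0, "rz": -8.5, "gripper": -1},
  {"tx": 0, "ty": 0, "tz": 0, "rx": 0, "ry": 0, "rz": -8.5, "gripper": -1},
  {"tx": 0, "ty": 0, "tz": 0, "rx": 0, "ry": 0, "rz": -8.5, "gripper": -1},
  {"tx": 0, "ty": 0, "tz": 0, "rx": 0, "ry": 0, "rz": -8.5, "gripper": -1},
  {"tx": 0, "ty": 0, "tz": 0, "rx": 0, "ry": 0, "rz": -8.5, "gripper": -1},
  {"tx": 0, "ty": 0, "tz": 0, "rx": 0, "ry": 0, "rz": -8.5, "gripper": -1},
  {"tx": 0, "ty": 0, "tz": 0, "rx": 0, "ry": 0, "rz": -8.5, "gripper": -1},
])

```text
clock: 11.1
eef_pos: [531.5, 98.1, 222.4]
tcp_rot: [-3.139, -0.0, 1.701]
contact_force: [0.4, -0.5, -0.6]
opening: -0.003
```

>>> move_arm([
  {"tx": 0, "ty": 0, "tz": 0, "rx": 0, "ry": 0, "rz": -4.2, "gripper": -1},
  {"tx": 0, "ty": 0, "tz": 0, "rx": 0, "ry": 0, "rz": 0, "gripper": -1},
  {"tx": 0, "ty": 0, "tz": 0, "rx": 0, "ry": 0, "rz": 0, "gripper": -1},
])

```text
clock: 11.4
eef_pos: [531.8, 98.2, 223.1]
tcp_rot: [-3.14, -0.0, 1.766]
contact_force: [-0.1, 0.7, -0.1]
opening: 0.0
```

Run:
```python
from h import *
s=r.sense(); print(s['eef_pos'],s['tcp_rot'],s['qpos'],s['contact_force'])
T=wcam(); im,d=r.grab_frame('wrist'); save('w6.png',im)
for q in ['lever_press','lever_pad']:
  for o in r.place_of(q,'wrist')[:2]:
    a=o['location']; w=wray(T,*a,100); print(q,round(o['confidence'],2),np.round(a),w.round(1))
```

```text
[531.79566922  98.1766997  223.1006925 ] [-3.13963050e+00 -1.50472167e-04  1.76588819e+00] [ 1.79708122e-01  2.32066005e-01  1.82097896e+00  1.35612811e-04
  1.09051192e+00 -1.54466593e-02] [-0.0687254   0.69697242 -0.13786824]
lever_press 0.61 [196. 365.] [570.9 106.1 100. ]
lever_pad 0.98 [208. 366.] [574.6  94.6 100. ]
```

View pics/w6.png

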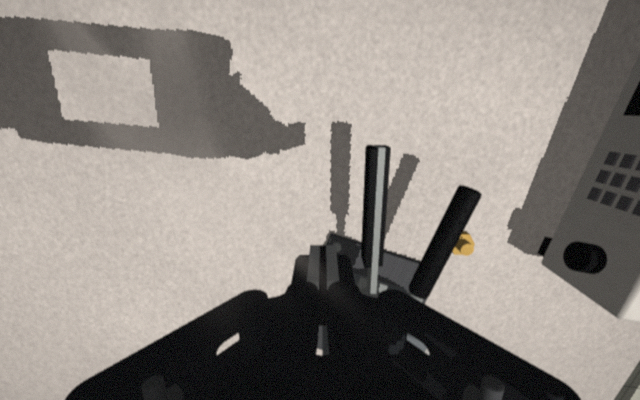

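The lever runs parallel to the tool's x axis at (375,145-290), and its press point is 39 mm away along tool +y with no offset along the lever. I'll lower to z 94 and close in.

>>> move_arm([
  {"tx": 0, "ty": 0, "tz": 4, "rx": 0, "ry": 0, "rz": 0, "gripper": -1},
  {"tx": 0, "ty": 0, "tz": 4, "rx": 0, "ry": 0, "rz": 0, "gripper": -1},
  {"tx": 0, "ty": 0, "tz": 3, "rx": 0, "ry": 0, "rz": 0, "gripper": -1},
  {"tx": 0, "ty": 0, "tz": 1.9, "rx": 0, "ry": 0, "rz": 0, "gripper": -1},
  {"tx": 0, "ty": 0, "tz": 0, "rx": 0, "ry": 0, "rz": 0, "gripper": -1},
  {"tx": 0, "ty": 1, "tz": 0, "rx": 0, "ry": 0, "rz": 0, "gripper": -1},
  {"tx": 0, "ty": 1, "tz": 0, "rx": 0, "ry": 0, "rz": 0, "gripper": -1},
  {"tx": 0, "ty": 0.6, "tz": 0, "rx": 0, "ry": 0, "rz": 0, "gripper": -1},
  {"tx": 0, "ty": 0, "tz": 0, "rx": 0, "ry": 0, "rz": 0, "gripper": -1},
])

```text
clock: 12.45
eef_pos: [559.1, 103.7, 96.2]
tcp_rot: [3.14, -0.0, 1.768]
contact_force: [-2.9, 0.2, 2.5]
opening: -0.006
```

>>> move_arm([
  {"tx": 0.07, "ty": 0.4, "tz": 0, "rx": 0, "ry": 0, "rz": 2, "gripper": -1},
  {"tx": 0.07, "ty": 0.4, "tz": 0, "rx": 0, "ry": 0, "rz": 2, "gripper": -1},
  {"tx": 0.07, "ty": 0.4, "tz": 0, "rx": 0, "ry": 0, "rz": 2, "gripper": -1},
  {"tx": 0, "ty": 0, "tz": 0, "rx": 0, "ry": 0, "rz": 0, "gripper": -1},
])

```text
clock: 12.85
eef_pos: [569.0, 107.4, 95.6]
tcp_rot: [-3.141, 0.0, 1.663]
contact_force: [-4.6, 0.2, 3.1]
opening: -0.003
```

>>> move_arm([
  {"tx": 0.07, "ty": 0.4, "tz": 0, "rx": 0, "ry": 0, "rz": 2, "gripper": -1},
  {"tx": 0.07, "ty": 0.4, "tz": 0, "rx": 0, "ry": 0, "rz": 2, "gripper": -1},
  {"tx": 0.07, "ty": 0.4, "tz": 0, "rx": 0, "ry": 0, "rz": 2, "gripper": -1},
  {"tx": 0.07, "ty": 0.4, "tz": 0, "rx": 0, "ry": 0, "rz": 2, "gripper": -1},
  {"tx": 0.03, "ty": 0.2, "tz": 0, "rx": 0, "ry": 0, "rz": 1, "gripper": -1},
  {"tx": 0, "ty": 0, "tz": 0, "rx": 0, "ry": 0, "rz": 0, "gripper": -1},
])

```text
clock: 13.45
eef_pos: [586.1, 111.3, 95.5]
tcp_rot: [-3.139, -0.0, 1.507]
contact_force: [-7.5, 3.0, 5.5]
opening: -0.003
```

>>> move_arm([
  {"tx": 0.03, "ty": 0.2, "tz": 0, "rx": 0, "ry": 0, "rz": 1, "gripper": -1},
  {"tx": 0, "ty": 0, "tz": 0, "rx": 0, "ry": 0, "rz": 0, "gripper": -1},
])

```text
clock: 13.65
eef_pos: [587.9, 111.5, 95.4]
tcp_rot: [-3.139, -0.0, 1.489]
contact_force: [-8.4, 3.1, 5.5]
opening: 0.001
```

>>> move_arm([
  {"tx": 0, "ty": 0.2, "tz": -0.1, "rx": 0, "ry": 0, "rz": 0.7, "gripper": -1},
  {"tx": 0, "ty": 0, "tz": 0, "rx": 0, "ry": 0, "rz": 0, "gripper": -1},
])

```text
clock: 13.85
eef_pos: [588.9, 111.5, 95.6]
tcp_rot: [-3.137, -0.0, 1.477]
contact_force: [-8.4, 4.0, 0.9]
opening: -0.003
```

>>> move_arm([
  {"tx": 0, "ty": 0.15, "tz": 0, "rx": 0, "ry": 0, "rz": 0.5, "gripper": -1},
  {"tx": 0, "ty": 0, "tz": 0, "rx": 0, "ry": 0, "rz": 0, "gripper": -1},
])

```text
clock: 14.05
eef_pos: [590.5, 111.6, 95.7]
tcp_rot: [-3.137, -0.0, 1.468]
contact_force: [-7.9, 5.0, 0.3]
opening: -0.001
```

>>> move_arm([
  {"tx": 0, "ty": 0.15, "tz": 0, "rx": 0, "ry": 0, "rz": 0, "gripper": -1},
  {"tx": 0, "ty": 0, "tz": 0, "rx": 0, "ry": 0, "rz": 0, "gripper": -1},
])

```text
clock: 14.25
eef_pos: [591.4, 111.6, 95.6]
tcp_rot: [-3.136, -0.0, 1.469]
contact_force: [-10.7, 6.9, 1.6]
opening: 0.001
```

>>> move_arm([
  {"tx": 0, "ty": 0.1, "tz": 0, "rx": 0, "ry": 0, "rz": 0, "gripper": -1},
  {"tx": 0, "ty": 0, "tz": 0, "rx": 0, "ry": 0, "rz": 0, "gripper": -1},
])

```text
clock: 14.45
eef_pos: [591.6, 111.6, 95.6]
tcp_rot: [-3.135, -0.0, 1.469]
contact_force: [-13.5, 6.6, 4.9]
opening: -0.001
```

The last 1 mm step moved the fingers only 0.2 mm while the force rose to 13.5 N, so the lever is on its stop. One check picture before handing in.

Run:
```python
from h import *
T=wcam(); im,d=r.grab_frame('wrist'); t_,dt=r.grab_frame('top')
save('w7.png',np.hstack([im[:330,180:580],cv2.resize(t_[130:225,215:330],(400,330),interpolation=cv2.INTER_CUBIC)]))
th=-.131; R=np.array([[np.cos(th),-np.sin(th)],[np.sin(th),np.cos(th)]]); t=np.array([626,-67])
for c in ['wrist','top']:
 for q in ['lever_press','vent_push','adapter']:
  for o in r.place_of(q,c)[:1]:
    a=o['location']; z={'lever_press':100,'vent_push':133,'adapter':0}[q]; w=wray(T,*a,z) if c=='wrist' else px2z(c,*a,z); print(c,q,round(o['confidence'],2),np.round(a),w.round(1),R.T@(w[:2]-t))
s=r.sense(); print(s['clock'],s['eef_pos'],s['contact_force'])
```

```text
wrist lever_press 0.92 [260. 345.] [604.3 112.7 100. ] [-45.04210381 175.36430002]
wrist adapter 0.95 [258. 468.] [716.   49.7   0. ] [ 73.99788034 127.45133775]
top vent_push 0.62 [190. 332.] [561.8 -88.6 133. ] [-60.82815178 -29.84114858]
top adapter 0.47 [146. 284.] [717.2  45.8   0. ] [ 75.62913394 123.78532394]
14.85 [591.53508003 111.5489385   95.59465803] [-13.284195     8.35529142   3.64339344]
```

View pics/w7.png

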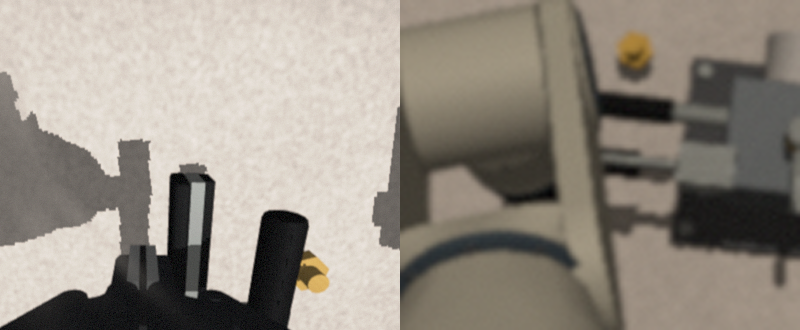

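```bash
python3 -c "
from h import *
print(r.sign_off()); s=r.sense(); print(s['clock'],s['eef_pos'],s['contact_force'])"
```

```text
the job is handed in; nothing more can be done
None
the job is handed in; nothing more can be done
```

I shut the vent tap first, then pressed the lever in to its stop, and handed in at about 14.9 s with the fingers still holding the lever there.

- **Vent tap:** I pushed it shut from its trailing side with the closed fingertips. At the stop the force rose to about 23 N with almost no motion. After I backed off, the wrist camera put the handle's push point within 2 mm of fully shut.
- **Lever:** I pressed it from outside with the back of a finger. The last 1 mm step moved the fingers only 0.2 mm while the force along the press rose to 13 N. That is above the 8 N that brings it to the stop, and it held steady. The press point was within about 3 mm of where it should be at the stop, and the last picture shows a gap between lever and bar.
- **Loose things:** the adapter's readings stayed within a few mm of where it started. I had no final measurement of the others, but the arm never went near them.

**Checks that disagreed or were missing:**
- **Tap, last top view:** it put the tap's push point about 13 mm further out along the handle than expected. The arm partly covered that view and the confidence was 0.62, so I trusted the earlier wrist measurement; the handle direction agreed.
- **Side load on the lever:** about 8 N of friction along the lever remained on the finger while it held.
- **After hand-in:** I could take no further reading.

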